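# Rolling pin out of the short drawer

## Robot

A 7-joint arm with a two-finger parallel gripper is mounted at the origin on a cart in front of the work surface, level with it; the furniture and walls round the work are solid. World frame = base frame: x ahead of the robot, y to its left, z up, the work surface at z = 0. Lengths are in m, angles in rad, forces in N, time in s.
With the tool pointing down it reaches from about 0.35 to 0.9 m from the base axis. Payload 19.9 kg.
Tool frame: the origin (TCP) lies at the very end of the fingers, on their centre line; the grasp point (between the pads) lies 19 mm behind it; z points along the fingers, y is the line along which they close (so a half turn about z gives the same grasp; the last joint's range is limited). The gripper opens to 85 mm and grips with 20 to 120 N. Pads are 22 mm wide; open, the fingers measure 114 mm over their backs; the gripper's body (76 mm by 85 mm) begins 54 mm behind the grasp point. The pads swing forward as they close: fully open they stand 13 mm farther back than shut.
Start: joints at [1.131, 0.417, -0.01, 1.614, 0.005, 1.111, -0.053], TCP at [0.243, -0.576, 0.231] pointing down, gripper open.
Joint ranges: [-2.81, 2.81], [-0.39, 2.02], [-1.27, 1.25], [0.06, 2.57], [-1.19, 4.33], [0.19, 2], [-2.82, 2.82]. Speed limits (rad/s): [1.89, 1.89, 2.39, 2.39, 3.01, 3.01, 3.01].

## Interface

Orientations are given as [roll, pitch, yaw] about the fixed x, y, z axes, in that order (R = Rz(yaw) Ry(pitch) Rx(roll)).
In Python, from rig import manip gives the robot as it stands. The module is installed in compiled form; this text tells all that it offers.
- The arm moves only by the tool move_arm, never from a script. Its argument "targets" is a list of rows, each a list of 7 numbers: the shift along the world's x, y, z normalised to -1 to 1, where 1 is 0.1 m, then the turn, a rotation vector about the world's x, y, z normalised to -1 to 1, where 1 is 360 degrees, then the gripper command: -1 is shut, 1 is fully open, values between are in proportion. In form: [[tx, ty, tz, rx, ry, rz, jaw], ...]. A call has 1 to 5 rows; each row is the pose to reach, as a shift and turn from the pose commanded when the call began, turning the shorter way round; what a row does not reach only later rows make up. A row lasts 1/10 s, in which the tool goes at most 50 mm and 8.59 degrees, less where a joint would pass 70% of its speed; a pose out of reach is approached as far as the arm can. A call with a number of a shift or a turn outside -1 to 1 is refused whole. A call with a gripper value outside its range is refused whole. The fingers move at their own pace and stop on an object; "grip_force" is the grip in N (left out, the last holds). Time passes only in rows, so rows that repeat a pose let the fingers close. It gives the time, the measured TCP pose, the force, the opening and the grip force at its end, in the units of the state.
- manip.state(): the state, without advancing time (a new reading comes with each control period).
- manip.grab_frame(name): name is "side" or "top"; returns the picture (384x512x3 uint8, red, green, blue); there is no depth.
- manip.camera_model(name): a dict with "fx", "fy", "cx", "cy" (pixels), "distortion" ([k1, k2, p1, p2, k3] as OpenCV has them; the pictures are not rectified), "R" (3x3) and "t" (3): a world point X has camera coordinates R X + t. Camera axes: x right, y down, z forward; pixel columns grow to the right and rows downward; lengths in m; the calibration is good to about 2 mm. A picture is of the moment at which its call begins. camera_model takes no time and is no camera call.
- manip.finish_job(): hands the job in; it is judged then, once.
The state is a dict: "time": time; "joint_positions": joint angles; "joint_vel": joint speeds; "joint_efforts": joint torques, N m; "eef_pos": TCP position; "ee_rot": TCP orientation; "ft_force": force on the tool from outside, world axes, zero at the start; "moment": the same for the moment, N m; "gripper_width": opening from 0.0 (shut) to 1.0 (fully open); "grasp_force": force on a finger pad.
Only numpy, scipy, OpenCV 4.12 (cv2) and the standard library are available. Lean on these libraries where they do the work, as an engineer would, in place of code of your own. Each camera call takes 0.05 s, during which the arm holds its last target. There are 200 camera calls.

## Task

We are about to roll dumpling skins. The small sauce bottle is in the way of the drawer: stand it upright on the free front part of the drawer unit's top, then pull the drawer out to its stop. The rolling pin in it is longer than the drawer opens, so tilt it front end up, thread it out between the drawer front and the unit's top without forcing it, and finish holding it still and level in the gripper, well above the unit's top and touching nothing else; leave the drawer open and the tall bottles, the bowls and the mug where they are.

Things in the scene. Friction and masses are not known exactly. Their poses are not given: they have to be found in the camera images.
- unit: fixed light-wood worktop drawer unit with one drawer, 240 wide, 305 deep, 120 high. Origin: on the worktop under the middle of its front plane; x points from the unit's front to its back, y to its left (seen from the robot), z up. Its top board is 14 thick (underside 106 above the worktop), front edge at x = 0; the drawer comes out under it
- top_free (a point): middle of the free front part of the unit's flat top, 120 above the worktop, 60 behind the unit's front edge. The free part is 115 front to back and 240 wide; behind it stand two tall bottles, with a low gallery rail round the back
- drawer (a joint): how far the drawer is pulled out along unit -x, m: 0 shut (the start), 0.18 at its stop; about 1.5 N of friction, it stays where it is left. Floor 24 above the worktop, sides 208 apart outside, 70 above the worktop; a divider, 50 above the worktop, along unit y = +18 leaves the pin's side 113 wide (unit y = -98 to +15)
- front_top (a point): middle of the inner upper edge of the drawer front, 103 above the worktop; the front is 236 wide, 16 thick. With the drawer at its stop it lies 180 before the unit's front edge: that is the gap the pin comes out by. Moves with the drawer
- handle (a point): middle of the dark bar handle of the drawer, 110 long along unit y, 10 thick, standing 35 in front of the drawer's face, 83 above the worktop; moves with the drawer
- bottle_mid (a point): small sauce bottle with a long yellow cap, standing upright on the worktop close in front of the drawer, 178 high; round body 45 across up to 104 above its foot, then tapering to a neck and cap about 28 across (cap from 148 up); about 0.36 kg. This point: on its axis, half-way up (89 above its foot); z up
- pin_mid (a point): middle of the axis of the plain round wooden rolling pin: 28 thick, 270 long, about 0.14 kg, lying front to back in the drawer on two notched rests (10 thick, 100 either side of its middle, cheeks up to 43 above the worktop), axis 48 above the worktop. It rides with the drawer; at the stop its rear 97 or so stay under the unit's top. x along the pin, to its rear end
- pin_front (a point): centre of the front end face of the rolling pin (135 from its middle, at the drawer front)
- soy: tall sauce bottle with a dark cap standing on the unit's top on the left, behind the middle: 68 across, 258 high, origin under its middle. Leave alone
- bowl: white bowl on the worktop left of the drawer unit, 129 across, 64 high, origin under its middle. Leave alone. Behind it, left of the unit, stands a fixed microwave oven, about 280 high (with a glass box on it 360), its front some 620 ahead of the robot's axis: keep the arm clear of it
- mug: yellow mug on the worktop farther left, 78 across, 113 over the handle, 102 high, origin under its middle. Leave alone
- bowl2: ribbed bowl on the worktop to the right of the drawer unit, 123 across, 60 high, origin under its middle. Leave alone
Not all that is in view belongs to the job. Leave any blue look-alike of the part that bears bottle_mid alone.

How it is judged:
By the outcome, as a careful person would: the job done as asked, in the order asked, and still so for the second after the job is handed in, while the arm keeps its last pose, push and grip.
It also fails if it takes over 64 s, if anything falls off the work surface, if the arm or the gripper's body presses on something with over 40 N, if the wrist force passes 120 N, or if a joint passes its speed limit or range.

## Working session

There is one attempt and no reset: what is moved stays moved. The work goes in short steps, Python scripts to look and compute and a tool call to move; the robot and the scene stay as the last step left them, time stands still between calls to the robot, and variables do not carry over. Pictures are saved under pics/ and viewed, at most 10 in all, crops included, and the job is handed in when it is done.

Besides the shell and the picture viewer there is one more tool, called after "Emit:" by a JSON object that holds its "op" and its "data". move_arm: Moves the arm, as the interface text tells. Scaled input: -1 to 1 covers 0.1 m each way for a shift and 360 degrees each way for a turn. Its arguments: {"type":"object","properties":{"targets":{"type":"array"},"grip_force":{"type":"number"}},"required":["targets"]}

```bash
mkdir -p pics
python3 - <<'E'
from rig import manip
import cv2,numpy as np
for n in("side","top"):
    cv2.imwrite(f"pics/{n}0.png",cv2.resize(manip.grab_frame(n)[...,::-1],(800,600),interpolation=cv2.INTER_CUBIC))
    m=manip.camera_model(n);print(n,m)
print(manip.state())
E
```

```text
side {'fx': 387.40321167889726, 'fy': 387.40321167889726, 'cx': 247.8225149353649, 'cy': 193.7085791296922, 'distortion': array([-0.09779366,  0.        ,  0.        ,  0.        ,  0.        ]), 'R': array([[-0.99842077,  0.05607983,  0.00332052],
       [ 0.04438925,  0.82375319, -0.56520817],
       [-0.03443207, -0.56416818, -0.82494163]]), 't': array([0.62556205, 0.10882105, 1.15515246])}
top {'fx': 481.9641823238993, 'fy': 481.9641823238993, 'cx': 250.93851682824476, 'cy': 187.543647205629, 'distortion': array([0.0110699, 0.       , 0.       , 0.       , 0.       ]), 'R': array([[ 0.02673077, -0.99964136,  0.00161561],
       [-0.97517766, -0.02643191, -0.21984061],
       [ 0.21980447,  0.004301  , -0.97553447]]), 't': array([-0.1275271 ,  0.6190926 ,  1.53546609])}
{'time': 0.1, 'joint_positions': array([ 1.13048362,  0.4179025 , -0.0103079 ,  1.61411259,  0.00469249,
        1.11069725, -0.05297225]), 'joint_vel': array([-0.00121985, -0.00065489,  0.0008501 , -0.00154299,  0.00014   ,
        0.00091026, -0.00017872]), 'joint_efforts': array([ 4.09112017e-04, -8.65822434e+01,  6.79495074e-01, -4.35635662e+01,
        1.90922449e-02,  4.96326407e-03, -5.60306660e-06]), 'eef_pos': array([ 0.24257791, -0.57566568,  0.23073074]), 'ee_rot': array([-3.14049956e+00,  7.68642492e-05,  3.98849627e-01]), 'ft_force': array([-0.55653617,  0.15782975,  0.12968697]), 'moment': array([ 0.02562507, -0.00963784,  0.05363464]), 'grasp_force': 0.0, 'gripper_width': 0.9999089971551731}
```

View pics/side0.png

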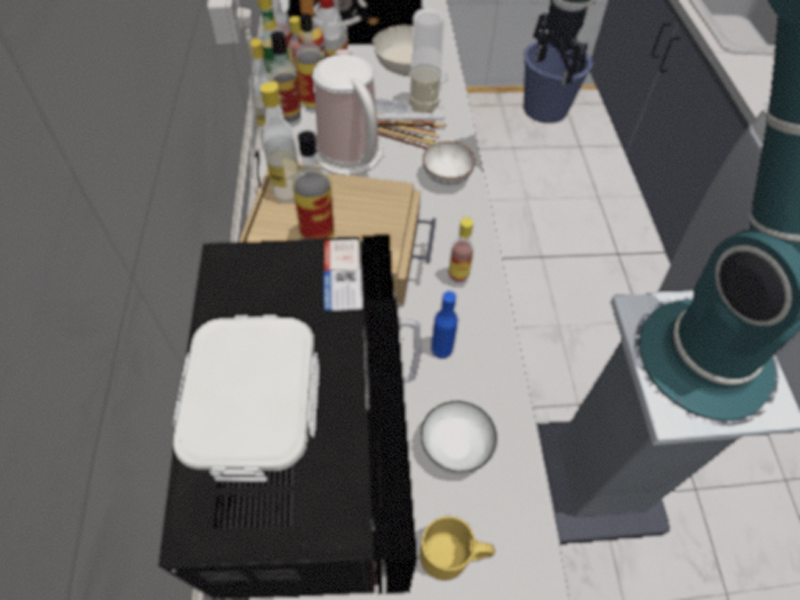

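View pics/top0.png

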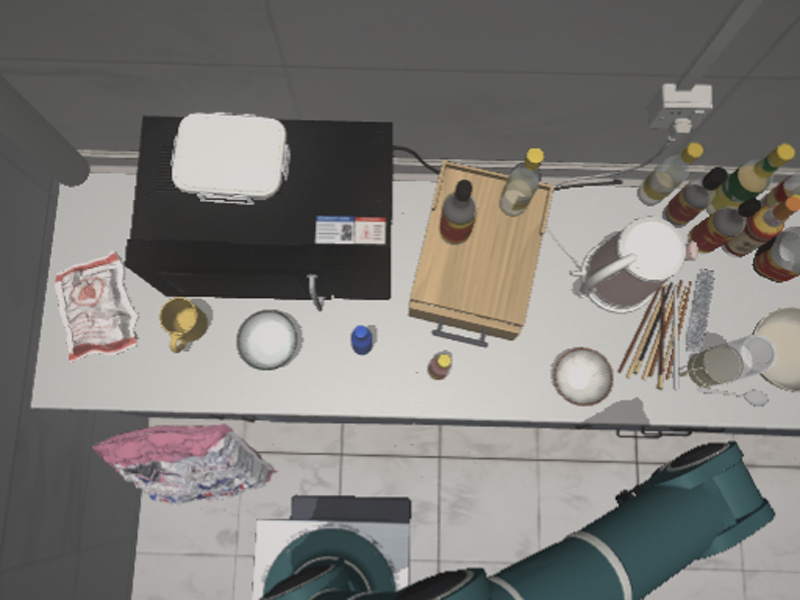

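The side view shows the unit's near corner at about (400,300), its handle at (425,240) and the sauce bottle at (461,250). In the top view the front edge runs (410,320)–(517,338), with the handle at (459,336) and the bottle cap at (443,359). I need enlarged crops for closer readings.

Run:
```python
from rig import manip
import cv2,numpy as np
def crop(n,x,y,w,h,s):
    im=manip.grab_frame(n)[...,::-1][y:y+h,x:x+w]
    im=cv2.resize(im,None,fx=s,fy=s,interpolation=cv2.INTER_CUBIC)
    for i in range(0,w,10):cv2.putText(im,str(x+i),(i*s,8),0,.3,(255,0,255));cv2.line(im,(i*s,10),(i*s,14),(255,0,255))
    for i in range(0,h,10):cv2.putText(im,str(y+i),(0,i*s+4),0,.3,(255,0,255))
    return im
a=crop("top",255,95,110,155,3.8.__int__()+0 if 0 else 3)
b=crop("top",255,180,100,75,8)
cv2.imwrite("pics/t1.png",b)
cv2.imwrite("pics/s1.png",crop("side",150,100,160,120,5))
```

```text
(no output)
```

View pics/t1.png

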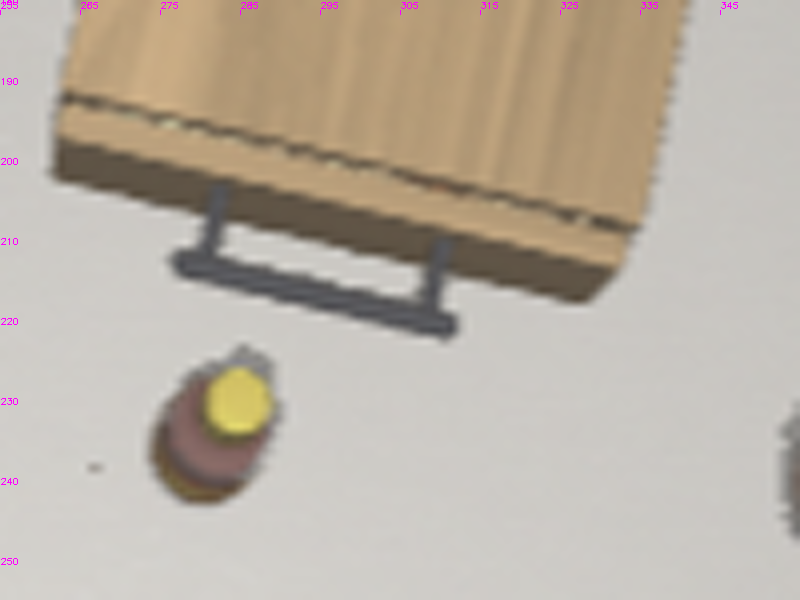

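View pics/s1.png

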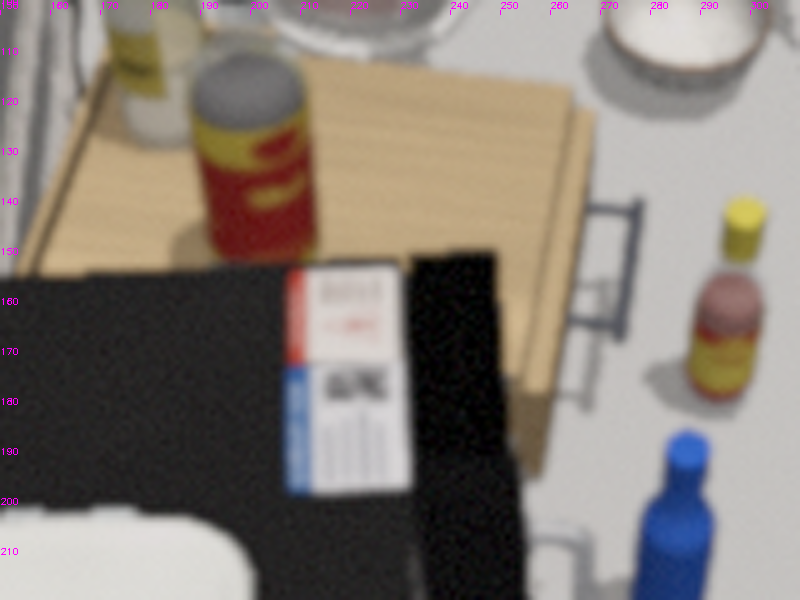

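The top crop shows the board's front edge from (263,192) to (335,208.5), the handle bar ends at about (278,213) and (310.6,220.6), and the cap centre at (285,230). In the side crop the cap top is at (299,142.6), the bar ends at (277.6,140.6) and (274,167.6), and the board's right corner at (264.6,118.4).

```bash
cat > h.py <<'E'
from rig import manip
import cv2,numpy as np
from scipy.optimize import least_squares
def proj(n,X):
    m=manip.camera_model(n);K=np.array([[m['fx'],0,m['cx']],[0,m['fy'],m['cy']],[0,0,1]])
    return cv2.projectPoints(np.float64(X).reshape(-1,1,3),cv2.Rodrigues(m['R'])[0],m['t'],K,m['distortion'])[0].reshape(-1,2)
def u2w(p,X):
    X=np.array(X,float).reshape(-1,3);c,s=np.cos(p[2]),np.sin(p[2])
    return np.c_[p[0]+c*X[:,0]-s*X[:,1],p[1]+s*X[:,0]+c*X[:,1],X[:,2]]
def tri(pt,ps):
    f=lambda X:np.r_[proj("top",X)[0]-pt,proj("side",X)[0]-ps]
    r=least_squares(f,[.6,-.2,.1]);return r.x,r.fun
E
python3 - <<'E'
from h import *
T=lambda u,v:[255+u/8,180+v/8]
S=lambda u,v:[150+u/5,100+v/5]
UT=[[0,.12,.12],[0,-.12,.12],[-.016,.118,.103],[-.016,-.118,.103],[-.051,.055,.083],[-.051,-.055,.083]]
PT=[T(68,92),T(637,224),T(57,138),T(617,270),T(180,262),T(448,326)]
US=[[0,-.12,.12],[-.016,-.118,.103],[-.051,.055,.083],[-.051,-.055,.083]]
PS=[S(573,90),S(595,110),S(620,335),S(638,206)]
f=lambda p:np.r_[(proj("top",u2w(p,UT))-PT).ravel(),(proj("side",u2w(p,US))-PS).ravel()]
r=least_squares(f,[.6,-.2,0],loss='soft_l1');p=r.x;print(p,np.round(f(p),1))
print("cap",tri(T(240,400),S(745,213)))
g=lambda q:np.r_[proj("top",[*q,.178])[0]-T(240,400),proj("side",[*q,.178])[0]-S(745,213),proj("side",[*q,.148])[0]-S(738,255)]
r=least_squares(g,[.5,-.2]);print(r.x,r.fun)
b=np.r_[r.x,0];print("foot px",(proj("side",b)[0]-[150,100])*5,(proj("top",b)[0]-[255,180])*8)
print("topfree,handle,shut front", u2w(p,[[.06,0,.12],[-.051,0,.083],[0,0,0]]))
for n,q in(("side",S(258,260)),("top",[457/1.5625,237/1.5625])):
  r=least_squares(lambda X:proj(n,[*X,.12])[0]-q,[.7,-.2]).x
  c,s=np.cos(p[2]),np.sin(p[2]);d=r-p[:2];print("soy foot",r,c*d[0]+s*d[1],-s*d[0]+c*d[1])
E
```

```text
[ 0.57512551 -0.26449835 -0.20410528] [-1.5 -0.2  0.7  0.1 -0.7 -0.   0.8 -0.   0.2  0.3 -0.3 -0.1  0.  -1.1
  0.2 -0.3 -0.3  0.7 -0.1 -0. ]
cap (array([ 0.46762421, -0.21789934,  0.17440019]), array([-0.19660813,  0.41697175, -0.4066685 , -0.16411784]))
[ 0.46799456 -0.21423291] [-1.31955058  0.10532068 -0.22928417 -0.04900482  0.05401418 -1.60521319]
foot px [713.70052903 396.57266741] [200.9931805  456.90005631]
topfree,handle,shut front [[ 0.63388008 -0.27665981  0.12      ]
 [ 0.52518413 -0.2541611   0.083     ]
 [ 0.57512551 -0.26449835  0.        ]]
soy foot [ 0.75315799 -0.24333019] 0.17004641361280323 0.05681435542442603
soy foot [ 0.73486806 -0.24384451] 0.15224038293623204 0.05260350705168636
```

Turning the tool to the unit's yaw and going over the bottle.

Emit:
{"op": "move_arm", "data": {"targets": [[0.14,0.22,0,0,0,-0.006,1],[0.28,0.45,0,0,0,-0.012,1],[0.42,0.67,0,0,0,-0.018,1],[0.56,0.9,0,0,0,-0.024,1]], "grip_force": 60}}

```text
time: 0.65
eef_pos: [0.2991, -0.485, 0.2312]
ee_rot: [-3.141, 0.0, 0.246]
ft_force: [-0.2, 0.0, -0.0]
gripper_width: 1.003
grasp_force: 0.0
```

Emit:
{"op": "move_arm", "data": {"targets": [[0.14,0.22,0,0,0,-0.006,1],[0.28,0.45,0,0,0,-0.012,1],[0.42,0.67,0,0,0,-0.018,1],[0.56,0.9,0,0,0,-0.024,1]]}}

```text
time: 1.05
eef_pos: [0.3551, -0.395, 0.2313]
ee_rot: [-3.142, -0.0, 0.096]
ft_force: [0.5, 0.8, -0.1]
gripper_width: 1.001
grasp_force: 0.0
```

Emit:
{"op": "move_arm", "data": {"targets": [[0.14,0.22,0,0,0,-0.006,1],[0.28,0.45,0,0,0,-0.012,1],[0.42,0.67,0,0,0,-0.018,1],[0.56,0.9,0,0,0,-0.024,1]]}}

```text
time: 1.45
eef_pos: [0.4111, -0.305, 0.2313]
ee_rot: [-3.142, -0.0, -0.055]
ft_force: [-0.6, 0.5, -0.0]
gripper_width: 1.0
grasp_force: 0.0
```

Emit:
{"op": "move_arm", "data": {"targets": [[0.14,0.22,0,0,0,-0.006,1],[0.28,0.45,0,0,0,-0.012,1],[0.42,0.67,0,0,0,-0.018,1],[0.56,0.9,0,0,0,-0.024,1],[0.56,0.9,0,0,0,-0.024,1]]}}

```text
time: 1.95
eef_pos: [0.4683, -0.2128, 0.2313]
ee_rot: [-3.141, -0.0, -0.201]
ft_force: [-0.8, 0.1, -0.6]
gripper_width: 1.001
grasp_force: 0.0
```

Emit:
{"op": "move_arm", "data": {"targets": [[0,-0.03,-0.3,0,0,0,1],[0,-0.03,-0.6,0,0,0,1],[0,-0.03,-0.9,0,0,0,1],[0,-0.03,-0.9,0,0,0,0.2],[0,-0.03,-0.9,0,0,0,-1]]}}

```text
time: 2.45
eef_pos: [0.4667, -0.2193, 0.1419]
ee_rot: [-3.141, 0.0, -0.205]
ft_force: [-0.1, -0.5, 0.8]
gripper_width: 0.691
grasp_force: 0.0
```

Emit:
{"op": "move_arm", "data": {"targets": [[0,0,0,0,0,0,-1],[0,0,0,0,0,0,-1],[0,0,0,0,0,0,-1],[0,0,0,0,0,0,-1],[0,0,0,0,0,0,-1]]}}

```text
time: 2.95
eef_pos: [0.4679, -0.2186, 0.1428]
ee_rot: [-3.141, -0.003, -0.204]
ft_force: [0.8, 3.7, 8.7]
gripper_width: 0.312
grasp_force: 58.3
```

Emit:
{"op": "move_arm", "data": {"targets": [[0,0,0.1,0,0,0,-1],[0,0,0.3,0,0,0,-1],[0,0,0.5,0,0,0,-1],[0,0,0.5,0,0,0,-1]]}}

```text
time: 3.35
eef_pos: [0.4678, -0.2196, 0.1943]
ee_rot: [3.141, -0.004, -0.205]
ft_force: [0.6, -0.7, -3.4]
gripper_width: 0.313
grasp_force: 59.8
```

Run:
```python
from h import *
a=cv2.resize(manip.grab_frame("top")[150:270,240:360,::-1],(400,400),interpolation=2)
b=cv2.resize(manip.grab_frame("side")[100:220,230:350,::-1],(400,400),interpolation=2)
cv2.imwrite("pics/c2.png",np.hstack([a,b]))
```

```text
(no output)
```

View pics/c2.png

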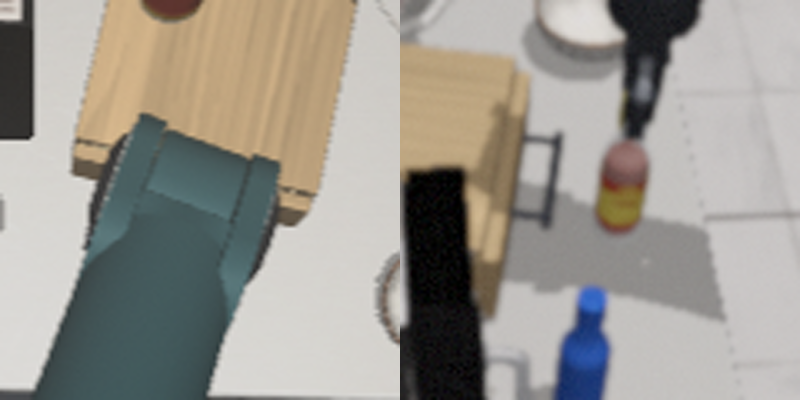

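The right-hand panel shows the bottle hanging upright in the gripper, its foot at about (617,225), clear of the worktop. Lifting it and carrying it over the unit's top.

Emit:
{"op": "move_arm", "data": {"targets": [[0,0,0.25,0,0,0,-1],[0,0,0.5,0,0,0,-1],[0,0,0.75,0,0,0,-1],[0,0,1,0,0,0,-1]]}}

```text
time: 3.85
eef_pos: [0.4662, -0.2188, 0.2912]
ee_rot: [-3.141, 0.002, -0.204]
ft_force: [-0.1, 0.1, -3.4]
gripper_width: 0.31
grasp_force: 59.6
```

Emit:
{"op": "move_arm", "data": {"targets": [[0.15,0,0,0,0,0,-1],[0.35,0,0,0,0,0,-1],[0.55,0.01,0,0,0,0,-1],[0.75,0.02,0,0,0,0,-1],[0.9,0.02,0,0,0,0,-1]]}}

```text
time: 4.35
eef_pos: [0.5573, -0.2166, 0.2898]
ee_rot: [-3.141, 0.002, -0.204]
ft_force: [0.0, 0.0, -3.3]
gripper_width: 0.313
grasp_force: 59.7
```

Emit:
{"op": "move_arm", "data": {"targets": [[0.2,0,0,0,0,0,-1],[0.4,0,0,0,0,0,-1],[0.6,0,0,0,0,0,-1],[0.75,0,0,0,0,0,-1],[0.83,0,0,0,0,0,-1]]}}

```text
time: 4.85
eef_pos: [0.6402, -0.2166, 0.2895]
ee_rot: [-3.141, 0.002, -0.204]
ft_force: [-0.3, -0.7, -4.5]
gripper_width: 0.313
grasp_force: 59.7
```

Emit:
{"op": "move_arm", "data": {"targets": [[0,0,-0.1,0,0,0,-1],[0,0,-0.2,0,0,0,-1],[0,0,-0.26,0,0,0,-1],[0,0,-0.28,0,0,0,-1],[0,0,-0.28,0,0,0,-1]]}}

```text
time: 5.35
eef_pos: [0.6393, -0.2171, 0.2632]
ee_rot: [3.142, -0.0, -0.205]
ft_force: [-0.1, 0.5, -2.6]
gripper_width: 0.311
grasp_force: 60.0
```

Emit:
{"op": "move_arm", "data": {"targets": [[0,0,-0.01,0,0,0,-1],[0,0,-0.02,0,0,0,-1],[0,0,-0.02,0,0,0,-1]]}}

```text
time: 5.65
eef_pos: [0.6402, -0.2172, 0.2629]
ee_rot: [3.141, -0.003, -0.205]
ft_force: [-1.2, 0.4, 10.6]
gripper_width: 0.316
grasp_force: 61.3
```

Contact. Opening partly, then straight up.

Emit:
{"op": "move_arm", "data": {"targets": [[0,0,0.01,0,0,0,-1],[0,0,0.01,0,0,0,-0.2],[0,0,0.01,0,0,0,0.1],[0,0,0.01,0,0,0,0.1],[0,0,0.01,0,0,0,0.1]]}}

```text
time: 6.15
eef_pos: [0.6397, -0.2169, 0.2622]
ee_rot: [-3.141, 0.0, -0.204]
ft_force: [-0.5, -1.0, -0.1]
gripper_width: 0.549
grasp_force: 0.0
```

Emit:
{"op": "move_arm", "data": {"targets": [[0,0,0.1,0,0,0,0.1],[0,0,0.25,0,0,0,0.1],[0,0,0.5,0,0,0,0.1],[0,0,0.75,0,0,0,0.1]]}}

```text
time: 6.55
eef_pos: [0.6397, -0.2169, 0.3395]
ee_rot: [-3.142, -0.001, -0.204]
ft_force: [-0.8, -0.8, 0.6]
gripper_width: 0.546
grasp_force: 0.0
```

Run:
```python
from h import *
b=cv2.resize(manip.grab_frame("side")[80:230,170:320,::-1],(600,600),interpolation=2)
cv2.imwrite("pics/c3.png",b)
p=[.5751,-.2645,-.2041]
print(np.round((proj("side",u2w(p,[[.055,.06,.12],[.055,.06,.298]]))-[170,80])*4))
```

```text
[[276. 309.]
 [272. 134.]]
```

View pics/c3.png

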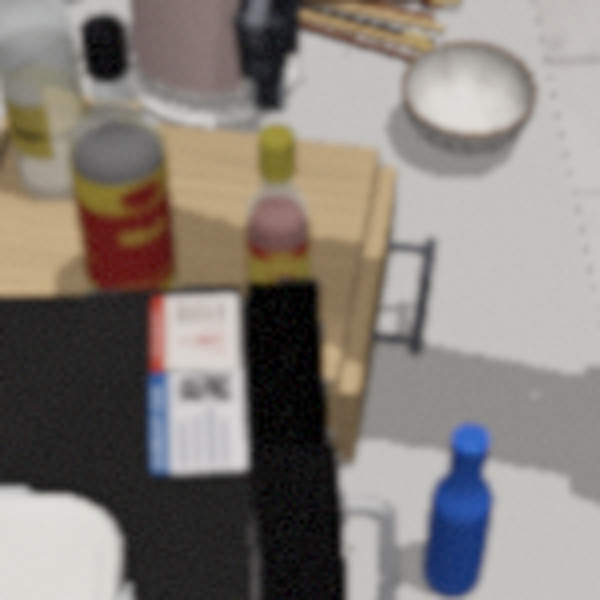

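The bottle stands upright with its cap at about (277,140), close to the predicted (272,134), and nothing else has moved. Backing off over the handle next.

Emit:
{"op": "move_arm", "data": {"targets": [[-0.2,-0.05,0.05,0,0,0,0.1],[-0.5,-0.15,0.05,0,0,0,0.1],[-0.8,-0.25,0.05,0,0,0,0.1],[-1,-0.37,0.05,0,0,0,0.1]]}}

```text
time: 7.0
eef_pos: [0.5383, -0.2543, 0.3439]
ee_rot: [3.141, -0.002, -0.205]
ft_force: [0.5, 0.4, 0.8]
gripper_width: 0.546
grasp_force: 0.0
```

```bash
python3 -c "
from h import *
print(manip.state()['joint_positions'])"
```

```text
[ 0.50691597  0.28657898 -0.14866859  1.54127832  0.04353363  1.31529286
 -1.42211812]
```

Emit:
{"op": "move_arm", "data": {"targets": [[-0.03,0,0,0,0,0.022,-0.4],[-0.06,0,-0.1,0,0,0.044,-0.4],[-0.1,0,-0.3,0,0,0.066,-0.4],[-0.13,0,-0.5,0,0,0.088,-0.4],[-0.13,0,-0.7,0,0,0.11,-0.4]]}}

```text
time: 7.5
eef_pos: [0.5267, -0.2542, 0.273]
ee_rot: [3.14, -0.001, 0.492]
ft_force: [0.8, -0.1, -0.0]
gripper_width: 0.296
grasp_force: 0.0
```

Emit:
{"op": "move_arm", "data": {"targets": [[0,0,-0.2,0,0,0.022,-0.4],[0,0,-0.4,0,0,0.044,-0.4],[0,0,-0.6,0,0,0.066,-0.4],[0,0,-0.8,0,0,0.088,-0.4],[0,0,-1,0,0,0.11,-0.4]]}}

```text
time: 8.0
eef_pos: [0.5273, -0.2542, 0.1728]
ee_rot: [3.14, 0.0, 1.183]
ft_force: [-0.1, -0.3, 0.5]
gripper_width: 0.298
grasp_force: 0.0
```

Emit:
{"op": "move_arm", "data": {"targets": [[0,0,0,0,0,0.015,-0.4],[0,0,0,0,0,0.03,-0.4],[0,0,0,0,0,0.03,-0.4]]}}

```text
time: 8.3
eef_pos: [0.5271, -0.2543, 0.1732]
ee_rot: [3.141, 0.0, 1.368]
ft_force: [-0.1, -0.2, 0.3]
gripper_width: 0.301
grasp_force: 0.0
```

Emit:
{"op": "move_arm", "data": {"targets": [[-0.02,0,-0.2,0,0,0,-0.4],[-0.02,0,-0.4,0,0,0,-0.4],[-0.02,0,-0.6,0,0,0,-0.4],[-0.02,0,-0.72,0,0,0,-0.4]]}}

```text
time: 8.7
eef_pos: [0.5247, -0.254, 0.0997]
ee_rot: [-3.141, 0.0, 1.364]
ft_force: [0.0, 0.2, -0.1]
gripper_width: 0.302
grasp_force: 0.0
```

Emit:
{"op": "move_arm", "data": {"targets": [[0,0,-0.1,0,0,0,-0.4],[0,0,-0.2,0,0,0,-0.4],[0,0,-0.3,0,0,0,-0.4],[0,0,-0.37,0,0,0,-0.4]]}}

```text
time: 9.1
eef_pos: [0.5247, -0.254, 0.0627]
ee_rot: [-3.141, 0.0, 1.366]
ft_force: [1.0, 0.1, -0.6]
gripper_width: 0.298
grasp_force: 0.0
```

Emit:
{"op": "move_arm", "data": {"targets": [[0,0,0,0,0,0,-1],[0,0,0,0,0,0,-1],[0,0,0,0,0,0,-1],[0,0,0,0,0,0,-1]], "grip_force": 40}}

```text
time: 9.5
eef_pos: [0.5242, -0.2538, 0.0628]
ee_rot: [-3.14, -0.0, 1.366]
ft_force: [1.0, -0.8, -18.4]
gripper_width: 0.111
grasp_force: 38.7
```

Emit:
{"op": "move_arm", "data": {"targets": [[-0.1,0.021,-0.01,0,0,0,-1],[-0.29,0.06,-0.01,0,0,0,-1],[-0.49,0.101,-0.01,0,0,0,-1],[-0.69,0.143,-0.01,0,0,0,-1],[-0.88,0.182,-0.01,0,0,0,-1]]}}

```text
time: 10.0
eef_pos: [0.4361, -0.235, 0.0627]
ee_rot: [3.141, -0.0, 1.367]
ft_force: [2.8, 3.7, -8.0]
gripper_width: 0.114
grasp_force: 40.0
```

Emit:
{"op": "move_arm", "data": {"targets": [[-0.2,0.041,0,0,0,0,-1],[-0.39,0.081,0,0,0,0,-1],[-0.59,0.122,0,0,0,0,-1],[-0.73,0.151,0,0,0,0,-1],[-0.82,0.17,0,0,0,0,-1]]}}

```text
time: 10.5
eef_pos: [0.354, -0.2176, 0.0627]
ee_rot: [3.141, -0.0, 1.367]
ft_force: [3.6, 8.4, -9.9]
gripper_width: 0.114
grasp_force: 39.9
```

Emit:
{"op": "move_arm", "data": {"targets": [[-0.02,0.004,0,0,0,0,-1],[-0.04,0.008,0,0,0,0,-1],[-0.06,0.012,0,0,0,0,-1],[-0.08,0.016,0,0,0,0,-1],[-0.08,0.016,0,0,0,0,-1]]}}

```text
time: 11.0
eef_pos: [0.3509, -0.217, 0.0631]
ee_rot: [3.133, -0.0, 1.369]
ft_force: [32.1, 2.3, -41.8]
gripper_width: 0.112
grasp_force: 38.8
```

It's at the stop. Easing off, releasing and rising.

Emit:
{"op": "move_arm", "data": {"targets": [[0.03,-0.006,0,0,0,0,-1],[0.05,-0.01,0,0,0,0,-0.8],[0.05,-0.01,0,0,0,0,-0.4],[0.05,-0.01,0,0,0,0,-0.4],[0.05,-0.01,0,0,0,0,-0.4]]}}

```text
time: 11.5
eef_pos: [0.3518, -0.2184, 0.0626]
ee_rot: [3.141, 0.001, 1.366]
ft_force: [0.2, -0.5, -0.4]
gripper_width: 0.3
grasp_force: 0.0
```

Emit:
{"op": "move_arm", "data": {"targets": [[0,0,0.15,0,0,0,-0.4],[0,0,0.35,0,0,0,-0.4],[0,0,0.6,0,0,0,-0.4],[0,0,0.85,0,0,0,-0.4],[0,0,1,0,0,0,-0.4]]}}

```text
time: 12.0
eef_pos: [0.352, -0.2185, 0.1641]
ee_rot: [3.14, 0.001, 1.366]
ft_force: [-0.0, -0.4, 0.2]
gripper_width: 0.299
grasp_force: 0.0
```

Emit:
{"op": "move_arm", "data": {"targets": [[0,-0.1,0.1,0,0,-0.02,0],[0,-0.4,0.3,0,0,-0.04,0],[0,-0.7,0.5,0,0,-0.06,0],[0,-0.9,0.7,0,0,-0.08,0],[0,-1,0.9,0,0,-0.1,0]]}}

```text
time: 12.5
eef_pos: [0.3511, -0.3199, 0.2532]
ee_rot: [3.141, 0.0, 0.731]
ft_force: [0.2, 1.3, 0.5]
gripper_width: 0.497
grasp_force: 0.0
```

Run:
```python
from h import *
def crop(n,x,y,w,h,s):
    im=manip.grab_frame(n)[y:y+h,x:x+w,::-1]
    im=cv2.resize(im,None,fx=s,fy=s,interpolation=cv2.INTER_CUBIC)
    for i in range(0,w,10):cv2.putText(im,str(x+i),(i*s,8),0,.3,(255,0,255));cv2.line(im,(i*s,10),(i*s,14),(255,0,255))
    for i in range(0,h,10):cv2.putText(im,str(y+i),(0,i*s+4),0,.3,(255,0,255))
    return im
a=crop("top",240,170,96,120,4);b=crop("side",240,90,104,120,4)
cv2.imwrite("pics/c4.png",np.hstack([a,b]))
```

```text
(no output)
```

View pics/c4.png

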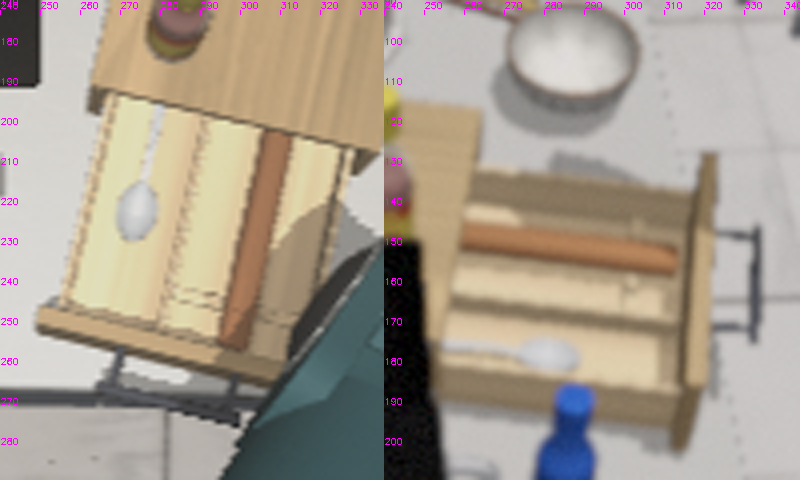

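The drawer is open. In the top panel the pin runs from its front end at (233,345) up to the board edge at (278,133), and in the side panel from (676,258) to (462,236). I'll solve for the pin's axis.

Run:
```python
from h import *
p=np.array([.5751,-.2645,-.2041]);c,s=np.cos(p[2]),np.sin(p[2])
for n,q in(("top",[298.2,256.5]),("top",[309.5,203.2]),("side",[313,154.5]),("side",[259.5,149])):
  r=least_squares(lambda X:proj(n,[*X,.048])[0]-q,[.5,-.2]).x;d=r-p[:2]
  print(n,r,"unit",c*d[0]+s*d[1],-s*d[0]+c*d[1])
ua=[[-.18,0,.103],[-.18,.118,.103],[-.231,.055,.083]]
print("top px",(proj("top",u2w(p,ua))-[240,170])*4,"side",(proj("side",u2w(p,ua))-[240,90])*4+[384,0])
for y in(-.03,-.035,-.04,-.045):print(y,u2w(p,[-.1,y,.05]))
```

```text
top [ 0.40031518 -0.27128502] unit -0.16978172268487018 -0.04207061340511102
top [ 0.578613  -0.3082298] unit 0.01230349819779308 -0.042110102272381746
side [ 0.39853683 -0.27572022] unit -0.17062421365345784 -0.04677419627469081
side [ 0.57102081 -0.30806966] unit 0.004836431263845486 -0.04349211268102917
top px [[184.72083888 340.79043307]
 [ 39.1656728  306.44292116]
 [101.61506314 389.80122498]] side [[695.12191686 259.20826282]
 [687.94440264 382.70614797]
 [755.16735945 339.42891775]]
-0.03 [[ 0.47109504 -0.27360872  0.05      ]]
-0.035 [[ 0.47008161 -0.27850494  0.05      ]]
-0.04 [[ 0.46906818 -0.28340116  0.05      ]]
-0.045 [[ 0.46805475 -0.28829738  0.05      ]]
```

Emit:
{"op": "move_arm", "data": {"targets": [[0.1,0.03,0,0,0,-0.02,0.1],[0.3,0.08,0,0,0,-0.04,0.1],[0.5,0.14,0,0,0,-0.06,0.1],[0.7,0.2,0,0,0,-0.08,0.1],[0.85,0.23,0,0,0,-0.1,0.1]]}}

```text
time: 13.1
eef_pos: [0.4376, -0.294, 0.2517]
ee_rot: [-3.141, 0.0, 0.108]
ft_force: [0.2, -0.0, 0.9]
gripper_width: 0.553
grasp_force: 0.0
```

Emit:
{"op": "move_arm", "data": {"targets": [[0.15,0.03,0,0,0,-0.02,0.1],[0.25,0.06,0,0,0,-0.04,0.1],[0.37,0.1,-0.2,0,0,-0.049,0.1],[0.37,0.1,-0.5,0,0,-0.049,0.1],[0.37,0.1,-0.8,0,0,-0.049,0.1]]}}

```text
time: 13.6
eef_pos: [0.4738, -0.2844, 0.171]
ee_rot: [-3.141, -0.0, -0.195]
ft_force: [0.6, 0.1, -0.3]
gripper_width: 0.554
grasp_force: 0.0
```

Emit:
{"op": "move_arm", "data": {"targets": [[0,0,-0.2,0,0,0,0.1],[0,0,-0.5,0,0,0,0.1],[0,0,-0.7,0,0,0,0.1],[0,0,-0.7,0,0,0,0.1]]}}

```text
time: 14.0
eef_pos: [0.4721, -0.2839, 0.0996]
ee_rot: [-3.14, 0.004, -0.196]
ft_force: [-0.0, 0.0, 0.6]
gripper_width: 0.548
grasp_force: 0.0
```

Emit:
{"op": "move_arm", "data": {"targets": [[0.01,-0.03,-0.15,0,0,-0.0013,0.1],[0.01,-0.03,-0.35,0,0,-0.0013,0.1],[0.01,-0.03,-0.5,0,0,-0.0013,0.1],[0.01,-0.03,-0.64,0,0,-0.0013,0.1],[0.01,-0.03,-0.64,0,0,-0.0013,0.1]], "grip_force": 30}}

```text
time: 14.5
eef_pos: [0.474, -0.2877, 0.0367]
ee_rot: [-3.141, 0.002, -0.206]
ft_force: [0.4, 0.2, 0.2]
gripper_width: 0.548
grasp_force: 0.0
```

Emit:
{"op": "move_arm", "data": {"targets": [[0,0,0,0,0,0,-0.2],[0,0,0,0,0,0,-1],[0,0,0,0,0,0,-1],[0,0,0,0,0,0,-1],[0,0,0,0,0,0,-1]]}}

```text
time: 15.0
eef_pos: [0.4751, -0.2883, 0.0388]
ee_rot: [3.141, -0.001, -0.206]
ft_force: [0.1, 0.6, 5.3]
gripper_width: 0.313
grasp_force: 31.1
```

Gripped. I'll work out the rows for the tilt-and-thread path, with clearances.

Run:
```python
import numpy as np
c,s=np.cos(-.2041),np.sin(-.2041);L=.194;o=.0092
def tcp(th,xr,zr):
    t=np.radians(th);return np.array([xr-L*np.cos(t)-o*np.sin(t),zr+L*np.sin(t)-o*np.cos(t)])
W=[[(0,.099,.048),(0,.099,.054),(3,.099,.054),(6,.099,.053),(9,.099,.052)],
[(9,.099,.052),(11.5,.098,.051),(14,.096,.051),(16.5,.091,.050),(18.5,.086,.050),(20,.082,.050)],
[(20,.082,.050),(20,.075,.050),(20,.065,.052),(20,.055,.0555),(20,.045,.059),(20,.035,.0625)],
[(20,.035,.0625)]+[(20,.035-.018*i,.0625+.0066*i) for i in range(1,6)]]
for w in W:
  a=tcp(*w[0])
  for q in w:
    t=np.radians(q[0]);d=tcp(*q)-a;r=(q[0]-w[0][0])/360
    top=.106-(q[2]+q[1]*np.tan(t)+.014/np.cos(t)) if q[1]>0 else 9
    xf=q[1]-.27*np.cos(t)-.014*np.sin(t);zf=q[2]+.27*np.sin(t)-.014*np.cos(t)
    lo=q[2]+(q[1]+.18)*np.tan(t)-.014/np.cos(t)-.103
    print(q,np.round([d[0]*c*10,d[0]*s*10,d[1]*10,-s*r,c*r],4),"top %.3f frontx %.3f z %.3f lo %.3f"%(top,xf,zf,lo))
  print()
```

```text
(0, 0.099, 0.048) [ 0. -0.  0.  0.  0.] top 0.044 frontx -0.171 z 0.034 lo -0.069
(0, 0.099, 0.054) [ 0.   -0.    0.06  0.    0.  ] top 0.038 frontx -0.171 z 0.040 lo -0.063
(3, 0.099, 0.054) [-0.0021  0.0004  0.1617  0.0017  0.0082] top 0.033 frontx -0.171 z 0.054 lo -0.048
(6, 0.099, 0.053) [ 1.000e-03 -2.000e-04  2.533e-01  3.400e-03  1.630e-02] top 0.029 frontx -0.171 z 0.067 lo -0.035
(9, 0.099, 0.052) [ 0.0093 -0.0019  0.3446  0.0051  0.0245] top 0.024 frontx -0.170 z 0.080 lo -0.021

(9, 0.099, 0.052) [ 0. -0.  0.  0.  0.] top 0.024 frontx -0.170 z 0.080 lo -0.021
(11.5, 0.098, 0.051) [ 0.0011 -0.0002  0.074   0.0014  0.0068] top 0.021 frontx -0.169 z 0.091 lo -0.010
(14, 0.096, 0.051) [-0.004   0.0008  0.1574  0.0028  0.0136] top 0.017 frontx -0.169 z 0.103 lo 0.002
(16.5, 0.091, 0.05) [-0.035   0.0072  0.2302  0.0042  0.0204] top 0.014 frontx -0.172 z 0.113 lo 0.013
(18.5, 0.086, 0.05) [-0.067   0.0139  0.2957  0.0053  0.0258] top 0.012 frontx -0.174 z 0.122 lo 0.021
(20, 0.082, 0.05) [-0.092   0.019   0.3445  0.0062  0.0299] top 0.011 frontx -0.177 z 0.129 lo 0.027

(20, 0.
[... 559 characters left out ...]
x -0.224 z 0.142 lo 0.023

(20, 0.035, 0.0625) [ 0. -0.  0.  0.  0.] top 0.016 frontx -0.224 z 0.142 lo 0.023
(20, 0.017000000000000005, 0.0691) [-0.1763  0.0365  0.066   0.      0.    ] top 0.016 frontx -0.242 z 0.148 lo 0.023
(20, -0.000999999999999994, 0.0757) [-0.3525  0.073   0.132   0.      0.    ] top 9.000 frontx -0.260 z 0.155 lo 0.023
(20, -0.01899999999999999, 0.0823) [-0.5288  0.1095  0.198   0.      0.    ] top 9.000 frontx -0.278 z 0.161 lo 0.023
(20, -0.03699999999999999, 0.0889) [-0.7051  0.1459  0.264   0.      0.    ] top 9.000 frontx -0.296 z 0.168 lo 0.023
(20, -0.05499999999999999, 0.0955) [-0.8813  0.1824  0.33    0.      0.    ] top 9.000 frontx -0.314 z 0.175 lo 0.023
```

Emit:
{"op": "move_arm", "data": {"targets": [[0,0,0,0,0,0,-1],[0,0,0,0,0,0,-1],[0,0,0,0,0,0,-1]], "grip_force": 90}}

```text
time: 15.3
eef_pos: [0.4753, -0.2884, 0.0391]
ee_rot: [3.141, -0.001, -0.206]
ft_force: [-1.1, 1.5, 10.6]
gripper_width: 0.29
grasp_force: 87.8
```

Emit:
{"op": "move_arm", "data": {"targets": [[0,0,0.08,0,0,0,-1],[0,0,0.18,0.0017,0.0082,0,-1],[0.001,0,0.27,0.0034,0.0163,0,-1],[0.009,-0.002,0.365,0.0051,0.0245,0,-1],[0.009,-0.002,0.365,0.0051,0.0245,0,-1]]}}

```text
time: 15.8
eef_pos: [0.477, -0.2885, 0.0758]
ee_rot: [3.141, 0.156, -0.206]
ft_force: [0.8, 0.7, -1.3]
gripper_width: 0.297
grasp_force: 88.5
```

The force reads only the pin's weight, so it is off the rests and free. Continuing the tilt.

Emit:
{"op": "move_arm", "data": {"targets": [[0.001,0,0.064,0.0014,0.0068,0,-1],[-0.004,0.001,0.14,0.0028,0.0136,0,-1],[-0.035,0.007,0.21,0.0042,0.0204,0,-1],[-0.067,0.014,0.276,0.0053,0.0258,0,-1],[-0.092,0.019,0.325,0.0062,0.0299,0,-1]]}}

```text
time: 16.3
eef_pos: [0.466, -0.2864, 0.1071]
ee_rot: [3.141, 0.349, -0.206]
ft_force: [-0.0, 0.3, -2.2]
gripper_width: 0.295
grasp_force: 88.5
```

Run:
```python
from h import *
st=manip.state();print(st['eef_pos'],st['ee_rot'],st['ft_force'])
b=cv2.resize(manip.grab_frame("side")[90:210,230:350,::-1],(600,600),interpolation=2)
cv2.imwrite("pics/c5.png",b)
p=[.5751,-.2645,-.2041]
t=np.radians(20)
print(np.round((proj("side",u2w(p,[[.082-.27*np.cos(t),-.043,.05+.27*np.sin(t)],[0,-.043,.05+.082*np.tan(t)]]))-[230,90])*5))
```

```text
[ 0.46598432 -0.28635189  0.10710587] [ 3.14136119  0.34931735 -0.20627597] [-0.01067452  0.33022722 -2.24703518]
[[438. 228.]
 [156. 264.]]
```

View pics/c5.png

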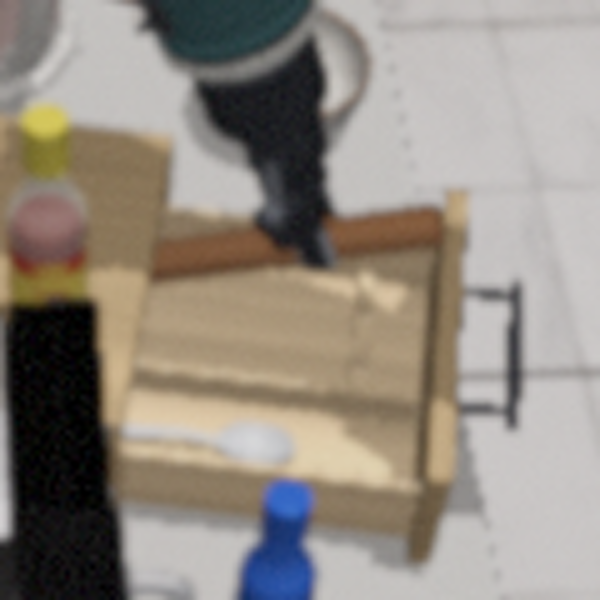

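The tilted pin's front end is at about (440,225), against a predicted (438,228), with its axis at about (156,260) at the board. Threading it out along its axis.

Emit:
{"op": "move_arm", "data": {"targets": [[-0.07,0.014,0,0,0,0,-1],[-0.167,0.034,0.02,0,0,0,-1],[-0.264,0.055,0.055,0,0,0,-1],[-0.362,0.075,0.09,0,0,0,-1],[-0.46,0.095,0.125,0,0,0,-1]]}}

```text
time: 16.85
eef_pos: [0.4193, -0.2768, 0.1202]
ee_rot: [3.141, 0.349, -0.207]
ft_force: [-0.3, -0.5, -1.9]
gripper_width: 0.291
grasp_force: 88.5
```

Emit:
{"op": "move_arm", "data": {"targets": [[-0.18,0.036,0.066,0,0,0,-1],[-0.35,0.073,0.132,0,0,0,-1],[-0.53,0.11,0.198,0,0,0,-1],[-0.7,0.146,0.264,0,0,0,-1],[-0.88,0.182,0.33,0,0,0,-1]]}}

```text
time: 17.35
eef_pos: [0.3312, -0.2585, 0.1533]
ee_rot: [3.141, 0.349, -0.207]
ft_force: [0.4, -0.6, -0.9]
gripper_width: 0.294
grasp_force: 88.5
```

Emit:
{"op": "move_arm", "data": {"targets": [[0,0,0.15,0,0,0,-1],[0,0,0.35,0,0,0,-1],[0,0,0.55,0,0,0,-1],[0,0,0.75,0,0,0,-1],[0,0,0.95,0,0,0,-1]]}}

```text
time: 17.85
eef_pos: [0.3318, -0.2585, 0.2488]
ee_rot: [3.141, 0.349, -0.207]
ft_force: [-0.0, -0.7, -2.1]
gripper_width: 0.293
grasp_force: 88.6
```

Emit:
{"op": "move_arm", "data": {"targets": [[0,0,0.18,-0.0023,-0.0109,0,-1],[0,0,0.36,-0.0045,-0.0218,0,-1],[0,0,0.52,-0.0068,-0.0327,0,-1],[0,0,0.64,-0.009,-0.0435,0,-1],[0,0,0.7,-0.0113,-0.0544,0,-1]]}}

```text
time: 18.35
eef_pos: [0.3321, -0.2587, 0.319]
ee_rot: [3.14, -0.005, -0.206]
ft_force: [0.0, -0.3, -2.1]
gripper_width: 0.293
grasp_force: 88.6
```

Emit:
{"op": "move_arm", "data": {"targets": [[0,0,0,0,0,0,-1],[0,0,0,0,0,0,-1],[0,0,0,0,0,0,-1],[0,0,0,0,0,0,-1],[0,0,0,0,0,0,-1]]}}

```text
time: 18.85
eef_pos: [0.3325, -0.2586, 0.3173]
ee_rot: [-3.141, 0.001, -0.206]
ft_force: [-0.1, 0.3, -1.1]
gripper_width: 0.293
grasp_force: 88.6
```

Run:
```python
from h import *
a=cv2.resize(manip.grab_frame("top")[90:290,215:345,::-1],(390,600),interpolation=2)
b=cv2.resize(manip.grab_frame("side")[60:260,200:330,::-1],(390,600),interpolation=2)
cv2.imwrite("pics/c6.png",np.hstack([a,b]))
st=manip.state();e=st['eef_pos'];print(e,st['joint_vel'].round(3))
d=np.array([.979,-.203,0]);g=e+[0,0,.0092]
P=np.array([g-d*.076,g+d*.194])
print((proj("top",P)-[215,90])*3,(proj("side",P)-[200,60])*3+[390,0])
```

```text
[ 0.33248326 -0.25868317  0.31744377] [ 0.001 -0.005  0.     0.001  0.    -0.     0.002]
[[247.75436212 636.07791382]
 [308.8438189  342.33229323]] [[933.1164144  103.38320911]
 [631.71699931  69.56453152]]
```

View pics/c6.png

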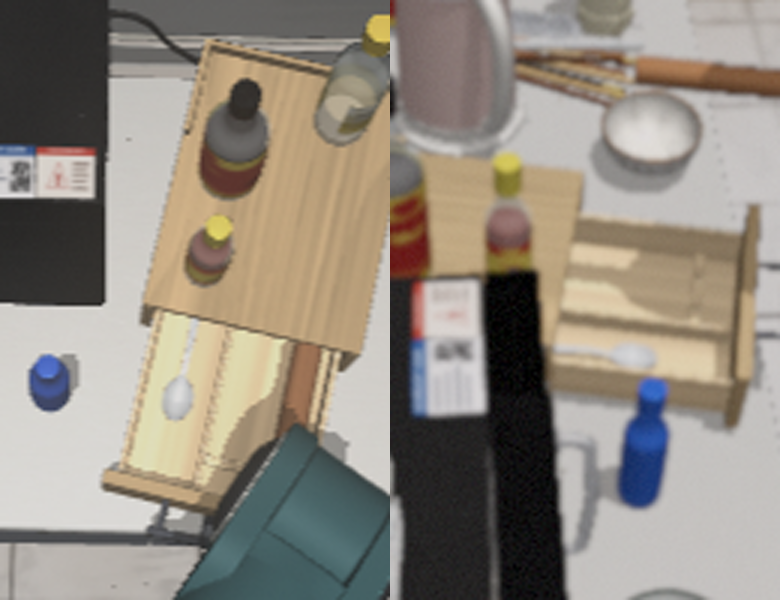

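The pin is level in the gripper, with its rear end at (638,70) against a predicted (632,70). The drawer is open and empty, and the bottle stands upright on the top. Everything else is in place, so I'm handing it in.

```bash
python3 -c "
from rig import manip
print(manip.finish_job())"
```

```text
the job is handed in; nothing more can be done
None
```

I handed the job in at about 19 s: the sauce bottle stands upright on the unit's top, the drawer is open to its stop, and the pin came out without forcing and is held level about 0.2 m above the top; no verdict came back from the judge.

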